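# Bring a clock-door hinge leaf into line with its jamb and hold it for the pin

## Task

The clock-case jamb in the tilting work holder still leans: first swing its lever until the jamb is level, pointer on the long red line. Then pick up the door stile with the single middle knuckle and ease that knuckle from above between the jamb's two knuckles until the holes are in line and the stile is level, opened out flat from the jamb. Finish still holding it there in the gripper, without leaning on the jamb, ready for a colleague to push the pin; leave the other stile, the pin and the tools alone.

Things in the scene. Friction and masses are not known exactly. Their poses are not given: they have to be found in the camera images.
- work_holder: Green tilting work holder fixed to the bench; base 130 x 126 x 12 mm, origin at the centre of its underside, x to its back, y along tilt axis and hinge axis, z up. Two cheeks (y = 41..53 mm either side, to z = 92 mm) carry a bed with a walnut jamb block 70 x 72 x 30 mm. Its front (knuckle) side is -x; below and in front of the knuckles there is only the base, to x = -65 mm
- tilt (a joint): Tilt of the jamb's bed, rad: 0 = level (lever's pointer on the long red line of the graduated disc), growing as the jamb's front edge goes down and the lever leans to the front; range -0.25 to 0.95. Stiff friction, stays where left; about 10 N at the lever grip moves it
- tilt_pivot (a point): Point on the tilt axis midway between the cheeks, 70 mm above the holder's underside; the axis runs along the holder's y
- lever_grip (a point): Centre of the lever's black grip (19 mm thick, 34 mm long along the lever), on the holder's -y side, 68 mm from its middle plane, 70 mm from the tilt axis; swings with the bed. Jamb level: the lever leans 0.35 rad to the back (+x). From above it can be pinched along the holder's y; nothing but the 8 mm rod is within 28 mm below its middle
- jamb_bore (a point): Middle of the gap between the two brass knuckles (14 mm outside, 7.6 mm bore) on the jamb's front edge, on the axis of their holes. The gap is 27 mm wide in y, open above and below. Tilts with the bed: y along the hinge axis, z up when level; when level 45 mm in front of and 19.3 mm above the tilt axis
- door_stile: The stile to use: loose walnut block 46 (x) x 52 (y) x 18 (z) mm, about 0.12 kg, lying flat, with a brass hinge leaf in its top and one middle knuckle (14 mm outside, 24 mm long) standing out beyond its +x side; origin at the centre of the block's underside, z up, y along the hinge axis. Grasp across the 52 mm
- stile_bore (a point): Centre of the hole (7.6 mm bore) of the door stile's knuckle, at x = 32, y = 0, z = 17.3 mm in the stile's frame; axes as the stile's
- spare_stile: Same walnut block and leaf, but with two short knuckles at the ends and none in the middle: does not fit, leave it; origin: centre of its underside
- hinge_pin: Loose brass hinge pin with a finial, 6 x 93 mm, lying on the bench, to be left; origin on its underside near the middle
- bench_driver: Small screwdriver with a red end, 101 mm, lying, to be left
- bench_pliers: Flat-nose pliers with teal handles, 128 mm, lying, to be left
- bench_loupe: Black eye loupe, 38 x 32 mm, standing, to be left
- bench_bottle: Light blue bottle with a white cap, 29 x 62 mm, standing, to be left

How it is judged:
On the way, in this order (a step that is already met when the one before it is completed fails the run):
1. the lever is swung until the jamb is level, within 0.06 rad (value of joint tilt between -0.06 and 0.06 rad and height (world z) of door_stile below 0.01 m), for 0.3 s.
2. the door stile is lifted off the bench in the gripper (height (world z) of door_stile above 0.03 m and contact force between the fingers and door_stile above 1 N), for 0.2 s.
At the end, for the whole second after the job is handed in: Jamb level within 0.06 rad; stile hole centre within 3.5 mm of the jamb hole axis mid-gap, axes parallel within 0.07 rad; stile level within 0.12 rad, in front of the jamb, at rest, held in the fingers, touching the holder with under 6 N (value of joint tilt between -0.06 and 0.06 rad and distance between stile_bore and jamb_bore below 0.0035 m and angle between the y axis of stile_bore and the y axis of jamb_bore, either way round below 0.07 rad and angle between door_stile's own z axis and vertical below 0.12 rad and x of door_stile in the frame of jamb_bore below -0.02 m and contact force between the fingers and door_stile above 2 N and contact force between door_stile and work_holder below 6 N and linear speed of door_stile below 0.02 m/s); the arm keeps its last pose, push and grip.
It fails at once if the knuckles are forced: stile pressed on the work holder with more than 30 N (contact force between door_stile and work_holder above 30 N).
It fails at once if the spare stile, the pin, the screwdriver, the pliers, the loupe or the bottle is shifted by more than 25 mm (distance of any of spare_stile, hinge_pin, bench_driver, bench_pliers, bench_loupe, bench_bottle from where it was at the start of the episode above 0.025 m).
It also fails if it takes over 64 s, if anything falls off the work surface, if the arm or the gripper's body presses on something with over 40 N, if the wrist force passes 120 N, or if a joint passes its speed limit or range.

## Robot

A 7-joint arm with a two-finger parallel gripper is mounted at the origin on a cart in front of the work surface, level with it; the furniture and walls round the work are solid. World frame = base frame: x ahead of the robot, y to its left, z up, the work surface at z = 0. Lengths are in m, angles in rad, forces in N, time in s.
With the tool pointing down it reaches from about 0.4 to 0.75 m from the base axis. Payload 19.5 kg.
Tool frame: the origin (TCP) lies at the very end of the fingers, on their centre line; the grasp point (between the pads) lies 19 mm behind it (ctrl.grip_point_offset is the distance from the TCP to the grasp point, in m); z points along the fingers, y is the line along which they close (so a half turn about z gives the same grasp; the last joint's range is limited). The gripper opens to 85 mm and grips with 20 to 120 N. Pads are 22 mm wide; open, the fingers measure 114 mm over their backs; the gripper's body (76 mm by 85 mm) begins 54 mm behind the grasp point. The pads swing forward as they close: fully open they stand 13 mm farther back than shut.
Start: joints at [1.153, 0.707, -0.028, 1.485, 0.022, 0.951, -0.075], TCP at [0.211, -0.535, 0.231] pointing down, gripper open.
Joint ranges: [-2.71, 2.71], [-0.32, 2.16], [-1.57, 1.52], [0, 2.45], [-1.46, 4.6], [0, 2.02], [-2.83, 2.83]. Speed limits (rad/s): [1.89, 1.89, 2.57, 2.57, 3.01, 3.01, 3.01].

## Interface

Orientations are given as a unit quaternion [w, x, y, z].
In Python, from bench import ctrl, set_gripper, kin, observe, grab_frame, calibration, job_done, regions_of, place_of gives the robot as it stands. Calls block until the motion is done:
- ctrl.move_to(position, orientation): joint-space move of the TCP to a pose.
- ctrl.move_l(position, rate=0.15, ori=None, f_stop=None): straight line of the TCP; ori=None keeps the orientation; rate is the mean speed in m/s. With f_stop (N) it stops when the force on the tool has changed by that much, and returns True; else False.
- ctrl.movej(angles): joint-space move.
- set_gripper(opening, f_grip=None): opening from 0.0 (shut) to 1.0 (fully open); f_grip is the grip in N (None keeps the last); returns when the fingers have stopped.
- ctrl.sleep(seconds).
- kin.ik(position, orientation): joint angles nearest the present ones, or None.
- observe(): the state.
- grab_frame(name): name is "side" or "top" or "wrist"; returns (picture, depth): 400x640x3 uint8, red, green, blue; 400x640 float32, m along the optical axis (not along the pixel's ray), 0 where there is no reading.
- calibration(name): a dict with "mtx" (3x3 intrinsics, pixels), "rvec" (rotation vector, rad) and "tvec" (3), from world to camera coordinates, as OpenCV has them. Camera axes: x right, y down, z forward; pixel columns grow to the right and rows downward; lengths in m; the calibration is good to about 2 mm. A picture is of the moment at which its call begins: read the wrist's pose just before it. calibration takes no time and is no camera call; for the wrist camera it gives the pose at the moment of the call.
A pose or a line that the arm cannot do raises ctrl.IKError and nothing moves.
- job_done(): hands the job in; it is judged then, once.
Trained networks look in the newest picture that a camera, given by its name, has taken for a name from the list of things; names that differ only in an ending like _2 or _b are one class to them, and where a whole thing is asked for, a point or a joint stands for the part that bears it (a point fixed in the world has none). Each returns a list of dicts, best first, with "confidence" (0 to 1); they miss things now and then, are a little off and sometimes report something else, mostly with a low value. They report only what shows in the picture. A call takes as long as a camera call.
- regions_of(camera, label): "mask" (400x640 bool, what is visible of it) and "point" ([column, row] in pixels, amid what is visible of it).
- place_of(camera, label): "point" ([column, row] in pixels: a listed point, or the origin of a listed thing).
The state is a dict: "clock": time; "joint_positions": joint angles; "qvel": joint speeds; "joint_efforts": joint torques, N m; "position": TCP position; "eef_rot": TCP orientation; "wrist_force": force on the tool from outside, world axes, zero at the start; "ft_torque": the same for the moment, N m; "gripper_width": opening from 0.0 (shut) to 1.0 (fully open); "grasp_force": force on a finger pad.
Only numpy, scipy, OpenCV 4.12 (cv2) and the standard library are available. Lean on these libraries where they do the work, as an engineer would, in place of code of your own. Each camera call takes 0.05 s, during which the arm holds its last target. There are 200 camera calls.

## Working session

There is one attempt and no reset: what is moved stays moved. The work goes in short steps, each a Python script; the robot and the scene stay as the last script left them, time stands still between calls to the robot, and variables do not carry over. Pictures are saved under pics/ and viewed, at most 10 in all, crops included, and the job is handed in when it is done.

```bash
ls; mkdir -p pics; cat > h.py <<'E'
import numpy as np, cv2
from bench import *
def cam(n):
    c=calibration(n); R=cv2.Rodrigues(np.array(c["rvec"],float))[0]
    return np.array(c["mtx"],float),R,np.array(c["tvec"],float).ravel()
def ray(c,p):
    K,R,t=c; d=R.T@np.linalg.inv(K)@np.array([p[0],p[1],1.]); return -R.T@t,d
def tri(obs):
    A=np.zeros((3,3));b=np.zeros(3)
    for c,p in obs:
        o,d=ray(c,p); d=d/np.linalg.norm(d); P=np.eye(3)-np.outer(d,d); A+=P;b+=P@o
    x=np.linalg.solve(A,b)
    res=[np.linalg.norm((np.eye(3)-np.outer(d,d)/(d@d))@(x-o)) for o,d in (ray(c,p) for c,p in obs)]
    return x,max(res)
def cloud(c,dep,mask=None):
    K,R,t=c; v,u=np.nonzero((dep>0)&(mask if mask is not None else True)); z=dep[v,u]
    P=np.stack([(u-K[0,2])*z/K[0,0],(v-K[1,2])*z/K[1,1],z],1); return (P-t)@R
def proj(c,X):
    K,R,t=c; p=K@(R@np.array(X)+t); return p[:2]/p[2]
E
python3 - <<'E'
from h import *
np.set_printoptions(precision=4,suppress=True)
C={}
for n in("side","top","wrist"):
    C[n]=cam(n); im,d=grab_frame(n); cv2.imwrite(f"pics/{n}0.png",im[:,:,::-1]); np.save(f"{n}0.npy",d)
    print(n,-C[n][1].T@C[n][2])
obs={}
for l in("work_holder","tilt_pivot","lever_grip","jamb_bore","door_stile","stile_bore","spare_stile","hinge_pin","bench_driver","bench_pliers","bench_loupe","bench_bottle"):
    o=[]
    for n in("side","top"):
        r=place_of(n,l)
        print(l,n,[(np.round(q["point"],1).tolist(),round(q["confidence"],2)) for q in r[:3]])
        if r:o.append((C[n],r[0]["point"]))
    if len(o)==2: print("   ",*tri(o))
E
```

```text
pics
side [ 0.2485 -0.8423  0.4475]
top [ 0.3561 -0.03    1.2919]
wrist [ 0.2777 -0.509   0.3736]
work_holder side [([324.9, 251.6], 0.59)]
work_holder top [([336.9, 212.0], 0.82)]
    [ 0.5516 -0.1109  0.0063] 0.0024788255702032306
tilt_pivot side [([328.1, 230.6], 0.95)]
tilt_pivot top [([337.5, 207.1], 0.63)]
    [ 0.5597 -0.1101  0.0615] 0.003922902832672926
lever_grip side [([341.2, 211.0], 0.72), ([256.8, 249.6], 0.26), ([401.3, 244.3], 0.22)]
lever_grip top [([360.6, 196.0], 0.56)]
    [ 0.5733 -0.1701  0.1351] 0.002771509054850767
jamb_bore side [([312.1, 237.0], 0.97)]
jamb_bore top [([346.7, 220.3], 0.63)]
    [ 0.5136 -0.1353  0.0665] 0.0011128811390081746
door_stile side [([250.7, 210.7], 0.55)]
door_stile top [([223.1, 245.8], 0.7)]
    [ 0.4453  0.2474 -0.0006] 3.793619072614244e-05
stile_bore side [([257.4, 205.3], 0.61), ([399.5, 245.1], 0.61), ([407.4, 306.0], 0.34)]
stile_bore top [([224.9, 242.5], 0.89)]
    [0.4602 0.2369 0.0187] 0.006193291688483021
spare_stile side [([344.6, 298.2], 0.73), ([249.9, 210.1], 0.43)]
spare_stile top [([397.8, 223.9], 0.55)]
    [ 0.5121 -0.3028  0.0085] 0.0023794099708084613
hinge_pin side [([259.0, 250.0], 0.68)]
hinge_pin top [([339.7, 211.3], 0.62), ([313.7, 257.5], 0.55)]
    [ 0.4679 -0.107   0.0529] 0.07595174446681462
bench_driver side [([252.9, 237.2], 0.51)]
bench_driver top [([284.2, 258.2], 0.38)]
    [ 0.4076  0.0559 -0.0007] 0.00217997931228868
bench_pliers side [([404.5, 310.1], 0.91)]
bench_pliers top [([415.9, 190.4], 0.53), ([338.1, 212.1], 0.23)]
    [ 0.6165 -0.3664 -0.0052] 0.004032089553263232
bench_loupe side [([400.6, 242.4], 0.67)]
bench_loupe top [([346.8, 153.5], 0.47)]
    [ 0.7453 -0.1474  0.0069] 0.004255221598368813
bench_bottle side [([431.6, 284.4], 0.87)]
bench_bottle top [([224.3, 245.3], 0.58), ([400.2, 164.3], 0.43)]
    [ 0.6575  0.0558 -0.1189] 0.29212749815253686
```

View pics/side0.png

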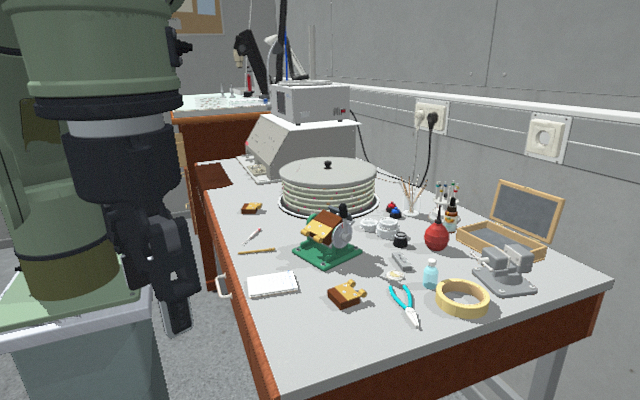

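View pics/top0.png

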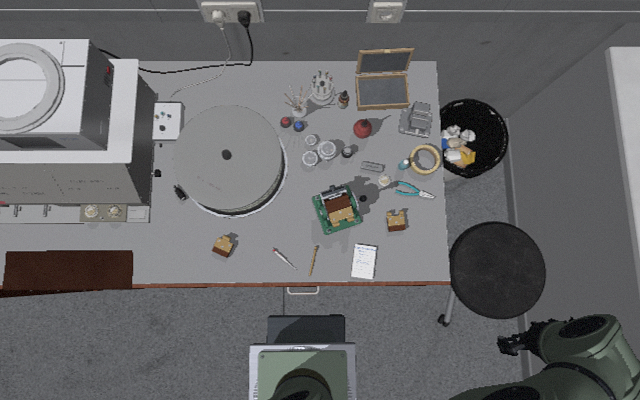

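The side picture shows the holder at about (325,240), with the grip at (341,211). The single-knuckle stile is at (250,209) and the spare at (345,293). The top picture agrees: stile (223,245), spare (397,220), holder yaw about 0.3. Next I'll move the wrist camera closer for accuracy.

```bash
cat >> h.py <<'E'
from scipy.spatial.transform import Rotation as Ro
np.set_printoptions(precision=4,suppress=True)
def q2R(q): return Ro.from_quat(np.array(q)[[1,2,3,0]]).as_matrix()
def R2q(R): return Ro.from_matrix(R).as_quat()[[3,0,1,2]]
def down(yaw,s=1):
    x=s*np.array([np.cos(yaw),np.sin(yaw),0]); z=np.array([0,0,-1.]); return R2q(np.stack([x,np.cross(z,x),z],1))
def wlook(name,labels):
    c=cam("wrist"); im,d=grab_frame("wrist"); cv2.imwrite(f"pics/{name}.png",im[:,:,::-1]); np.savez(name,im=im,d=d,K=c[0],R=c[1],t=c[2])
    out={}
    for l in labels:
        r=place_of("wrist",l); print(name,l,[(np.round(q["point"],1).tolist(),round(q["confidence"],2)) for q in r[:2]])
        if r: out[l]=(c,r[0]["point"])
    return out
E
python3 - <<'E'
from h import *
o=observe(); R=q2R(o["eef_rot"]); p=np.array(o["position"]); c=cam("wrist")
print(R); cp=-c[1].T@c[2]; Tc=R.T@(cp-p); Rc=R.T@c[1].T; print("cam in tool",Tc); print(Rc)
for s in(1,-1):
    q=down(.31,s); print(s,kin.ik([.5,-.13,.25],q))
s=1 if R[0,0]>0 else -1
L=("work_holder","tilt_pivot","lever_grip","jamb_bore")
# aim optical axis at target
Rt=q2R(down(.31,s)); cs=[]
for k,tgt in enumerate(([.545,-.17,.08],[.545,-.06,.08])):
    ax=Rt@Rc[:,2]; z=.25
    pos=np.array(tgt)-(Rt@Tc); pos[2]=z
    camz=(pos+Rt@Tc)[2]; pos[:2]-=ax[:2]/-ax[2]*(camz-.08); print(pos)
    t0=observe()["clock"]; ctrl.move_to(pos,down(.31,s)); print(observe()["clock"]-t0)
    cs.append(wlook(f"w{k}",L))
for l in L:
    ob=[c[l] for c in cs if l in c]
    if len(ob)==2: print(l,*tri(ob))
print(observe()["clock"])
E
```

```text
[[ 0.9302  0.367  -0.    ]
 [ 0.367  -0.9302  0.0001]
 [ 0.     -0.0001 -1.    ]]
cam in tool [ 0.0715  0.0005 -0.1427]
[[-0.0001 -0.9591 -0.2831]
 [ 1.     -0.0002  0.0004]
 [-0.0004 -0.2831  0.9591]]
1 [ 0.1559  0.5976  0.0655  1.6682 -0.0479  0.8774 -1.0201]
-1 [ 0.6447  0.7071 -0.8688  1.6524  0.601   1.07    1.4752]
[ 0.5646 -0.1631  0.25  ]
1.8582999999999998
w0 work_holder [([268.2, 158.5], 0.95)]
w0 tilt_pivot [([262.8, 167.3], 0.79)]
w0 lever_grip [([335.1, 194.9], 0.67)]
w0 jamb_bore [([267.3, 211.8], 0.8)]
[ 0.5646 -0.0531  0.25  ]
0.5167000000000002
w1 work_holder [([352.1, 184.9], 0.67)]
w1 tilt_pivot [([358.8, 199.1], 0.97)]
w1 lever_grip [([454.8, 232.0], 0.7), ([69.1, 171.2], 0.58)]
w1 jamb_bore []
work_holder [ 0.5568 -0.1052  0.0039] 0.00021161190021347907
tilt_pivot [ 0.5554 -0.1074  0.0586] 0.0008021016132422664
lever_grip [ 0.5702 -0.1806  0.1375] 0.00029119519860219974
4.225
```

```bash
python3 -c "
import cv2,numpy as np
a=cv2.imread('pics/w0.png')[50:350,120:520];b=cv2.imread('pics/w1.png')[50:350,220:620]
cv2.imwrite('pics/m1.png',cv2.resize(np.vstack([a,b]),None,fx=1,fy=1))"
```

```text
(no output)
```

View pics/m1.png

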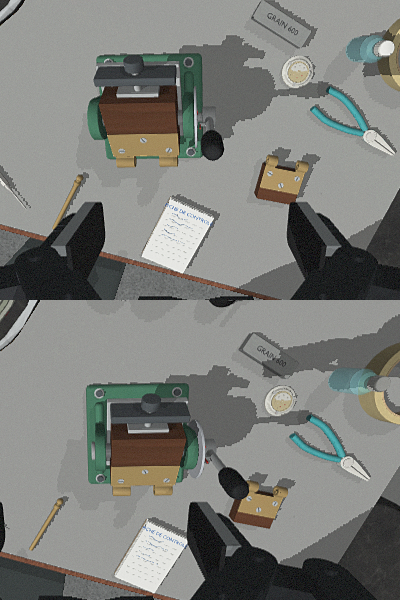

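The wrist views show the jamb leaning to the front, with the lever about 0.13 rad forward of upright, so tilt is about 0.48. The single-knuckle stile isn't in these views. Next: fit the holder from depth, then swing the lever.

```bash
cat >> h.py <<'E'
def green(names,lo=.006,hi=.016):
    P=[]
    for n in names:
        f=np.load(n+".npz"); c=(f["K"],f["R"],f["t"]); im=f["im"].astype(int)
        m=(im[...,1]>im[...,0]+25)&(im[...,1]>im[...,2]+10)
        p=cloud(c,f["d"],m); P.append(p)
    return P
E
python3 - <<'E'
from h import *
for n in("w0","w1"):
    p=green([n])[0]; p=p[np.linalg.norm(p[:,:2]-[.556,-.106],axis=1)<.11]
    b=p[(p[:,2]>.005)&(p[:,2]<.019)]
    r=cv2.minAreaRect((b[:,:2]*1000).astype(np.float32)); print(n,len(b),np.median(b[:,2]),r)
    t=p[p[:,2]>.06]; print(" top",len(t),t[:,2].max() if len(t) else 0, np.median(t,0) if len(t) else 0)
    f=np.load(n+".npz"); c=(f["K"],f["R"],f["t"]); q=cloud(c,f["d"])
    im=f["im"][f["d"]>0].astype(int)
    g=(im.max(1)<70)&(np.linalg.norm(q-[.5702,-.1806,.1375],axis=1)<.04)
    print(" grip",g.sum(),q[g].mean(0),q[g].min(0),q[g].max(0))
    # knuckles: brass
    br=(im[:,0]>im[:,2]+50)&(im[:,1]>im[:,2]+25)&(np.linalg.norm(q[:,:2]-[.515,-.128],axis=1)<.05)
    k=q[br]; print(" brass",len(k),k.min(0),k.max(0))
print(observe()["clock"])
E
```

```text
w0 1392 0.011612541718073854 ((558.49169921875, -109.5916748046875), (128.66644287109375, 124.53213500976562), 18.803329467773438)
 top 753 0.10587725458974657 [ 0.5582 -0.0726  0.0897]
 grip 556 [ 0.5723 -0.1761  0.1502] [ 0.561  -0.1868  0.128 ] [ 0.5806 -0.1679  0.1582]
 brass 1759 [ 0.4975 -0.157   0.0662] [ 0.5572 -0.0815  0.0883]
w1 1910 0.011658327975600888 ((558.6986083984375, -109.0435791015625), (128.0902099609375, 124.47003173828125), 18.848981857299805)
 top 726 0.10396554218083226 [ 0.5586 -0.0723  0.0898]
 grip 673 [ 0.5718 -0.1733  0.1476] [ 0.5604 -0.1845  0.1024] [ 0.5805 -0.167   0.1576]
 brass 1520 [ 0.4973 -0.1576  0.0612] [ 0.5565 -0.0812  0.0874]
4.225
```

```bash
cat >> h.py <<'E'
H=np.array([.5586,-.1093,0]); YAW=.3286
hx=np.array([np.cos(YAW),np.sin(YAW),0]); hy=np.array([-np.sin(YAW),np.cos(YAW),0]); hz=np.array([0,0,1.])
RH=np.stack([hx,hy,hz],1)
def W(x,y,z): return H+RH@np.array([x,y,z])
def grip(th): f=.35-th; return W(.07*np.sin(f),-.068,.07+.07*np.cos(f))
def tilt(n,lo=-.06,hi=.03):
    f=np.load(n+".npz"); c=(f["K"],f["R"],f["t"]); q=(cloud(c,f["d"])-H)@RH; im=f["im"][f["d"]>0].astype(int)
    m=(abs(q[:,1])<.030)&(q[:,0]>-.040)&(q[:,0]<-.012)&(q[:,2]>.06)&(q[:,2]<.12)&(im[:,0]>im[:,2]+40)&(im[:,1]>im[:,2]+25)
    p=q[m]; A=np.c_[p[:,0],p[:,1],np.ones(len(p))]
    for _ in range(4):
        s=np.linalg.lstsq(A,p[:,2],rcond=None)[0]; r=abs(A@s-p[:,2]); k=r<.002; A,p=A[k],p[k]
    return np.arctan(s[0]),np.arctan(s[1]),len(p),q,im
E
python3 - <<'E'
from h import *
for n in("w0","w1"):
    a,b,k,q,im=tilt(n); print(n,"tilt",a,b,k)
    for y0,y1 in((-.062,-.052),(-.052,-.04),(-.04,.04)):
        m=(q[:,1]>y0)&(q[:,1]<y1)&(abs(q[:,0])<.07); print("  y",y0,y1,"zmax",np.percentile(q[m,2],99.5))
E
```

```text
w0 tilt 0.5061329261548058 -0.001137881303046027 1115
  y -0.062 -0.052 zmax 0.34020469593758995
  y -0.052 -0.04 zmax 0.3474380023752259
  y -0.04 0.04 zmax 0.3464040381808407
w1 tilt 0.5019897796179891 0.0011499180562992465 943
  y -0.062 -0.052 zmax 0.1557725297574488
  y -0.052 -0.04 zmax 0.09279976966209755
  y -0.04 0.04 zmax 0.3468733122074852
```

```bash
python3 - <<'E'
from h import *
q=down(YAW,1); off=np.array([0,0,-ctrl.grip_point_offset])
set_gripper(.42,40)
th=.504; g=grip(th)
ctrl.move_to(g+off+[0,0,.06],q)
print("stop",ctrl.move_l(g+off,rate=.06,f_stop=12))
set_gripper(0.,40); o=observe(); print(o["gripper_width"],o["grasp_force"],o["wrist_force"],o["position"],g+off)
for t in np.linspace(th,0,7)[1:]:
    ctrl.move_l(grip(t)+off,rate=.05); o=observe(); print(t,o["wrist_force"],o["position"]-(grip(t)+off))
print(o["clock"],o["gripper_width"])
set_gripper(.42); ctrl.move_l(grip(0)+off+[0,0,.08],rate=.15)
pos=np.array([.5646,-.0931,.26]); ctrl.move_to(pos,q)
r=wlook("w2",("jamb_bore","lever_grip"))
a=tilt("w2"); print("tilt",a[:3],observe()["clock"])
E
```

```text
stop False
0.2099954254474215 39.04072981327772 [-2.9012  3.4206  5.7184] [ 0.5704 -0.1767  0.1209] [ 0.5704 -0.1771  0.1205]
0.42 [-7.6311  1.0181  8.5141] [-0.001   0.0001  0.0003]
0.33599999999999997 [-8.8857  1.4444  7.3104] [-0.0012 -0.      0.0002]
0.252 [-8.0164  1.8218  6.8711] [-0.001   0.      0.0002]
0.16799999999999998 [-6.7771  0.6686  6.2381] [-0.0009  0.0001  0.0002]
0.08399999999999996 [-5.1842  2.5131  5.9418] [-0.0007  0.0002  0.0003]
0.0 [-4.6238  2.6033  7.2985] [-0.0004  0.0002  0.0004]
8.4333 0.20868250345390196
w2 jamb_bore [([328.2, 228.7], 0.83)]
w2 lever_grip [([409.6, 182.6], 0.83)]
tilt (np.float64(0.06569901235702762), np.float64(-0.0001688105614702), 1223) 10.075
```

```bash
python3 - <<'E'
from h import *
for n in("w0","w1","w2"):
    a,b,k,q,im=tilt(n)
    m=(abs(q[:,2])<.004)&(np.linalg.norm(q[:,:2],axis=1)<.2); p=q[m]; s=np.linalg.lstsq(np.c_[p[:,:2],np.ones(len(p))],p[:,2],rcond=None)[0]
    print(n,"tilt",a,"table",s,m.sum())
    br=(im[:,0]>im[:,2]+40)&(im[:,1]>im[:,2]+25)&(q[:,0]<-.035)&(q[:,0]>-.075)&(abs(q[:,1])<.045)&(q[:,2]>.05); k=q[br]
    i=k[:,2].argsort()[-30:]; print("  knuckle",k.min(0),k.max(0),np.median(k[i],0))
    # gap: histogram in y of front-most knuckle points
    kk=k[k[:,0]<k[:,0].min()+.012]; h,e=np.histogram(kk[:,1],np.arange(-.045,.046,.003)); print("  ",h)
    # walnut top behind leaf
    w=(abs(q[:,1])<.03)&(q[:,0]>-.005)&(q[:,0]<.012)&(q[:,2]>.085)&(q[:,2]<.13)&(im[:,0]>im[:,2]+15)&(im[:,0]>im[:,1]+12)&(im[:,1]<im[:,2]+30)
    p=q[w]; 
    if len(p)>50:
        A=np.c_[p,np.ones(len(p))][:,[0,1,3]]; z=p[:,2]
        for _ in range(4):
            s=np.linalg.lstsq(A,z,rcond=None)[0]; r=abs(A@s-z)<.002; A,z=A[r],z[r]
        print("  walnut",np.arctan(s[0]),s[2],len(z))
f=np.load("w2.npz"); im=f["im"][90:310,180:500]; cv2.imwrite("pics/m2.png",cv2.resize(im[:,:,::-1],None,fx=2.4,fy=2.4,interpolation=cv2.INTER_CUBIC))
E
```

```text
w0 tilt 0.5061329261548058 table [ 0.0002 -0.0005 -0.    ] 57438
  knuckle [-0.0546 -0.0354  0.0613] [-0.0351  0.0355  0.0755] [-0.0357 -0.0023  0.0743]
   [ 0  0  0  2 30 29 21 27 31 31 10  0  0  0  0  0  0  0  0 18 26 30 24 27
 29 27  2  0  0  0]
  walnut 0.5090150505798804 0.09285723464921106 949
w1 tilt 0.5019897796179891 table [ 0.0002 -0.0006  0.    ] 52132
  knuckle [-0.0546 -0.0359  0.0612] [-0.035   0.035   0.0749] [-0.036  -0.0068  0.0742]
   [ 0  0  0  3 22 23 26 24 22 25 23  0  0  0  0  0  0  0  0 15 21 28 28 19
 26 27  0  0  0  0]
  walnut 0.5073345344982401 0.09284018765038234 801
w2 tilt 0.06569901235702762 table [ 0.0002 -0.0006  0.    ] 50230
  knuckle [-0.0529 -0.0358  0.0821] [-0.035   0.0352  0.0949] [-0.0451  0.0196  0.0938]
   [ 0  0  0  1 29 26 25 28 28 30 12  0  0  0  0  0  0  0  0 16 20 24 27 27
 27 21  6  0  0  0]
  walnut 0.07576405321952902 0.09001921083533626 917
```

View pics/m2.png

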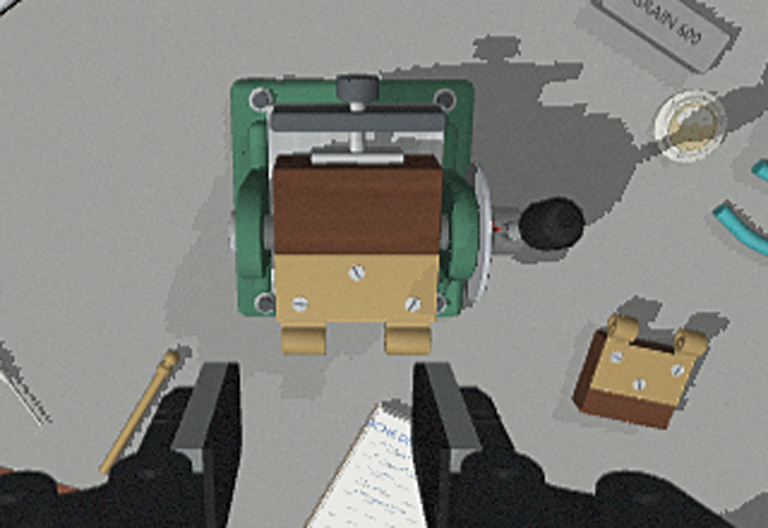

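The jamb is now close to level: the pointer isn't on the line yet, and leaf and walnut slope measure 0.066–0.076. The spare with two knuckles is at lower right. I'll regrasp and finish the swing.

```bash
python3 - <<'E'
from h import *
q=down(YAW,1); off=np.array([0,0,-ctrl.grip_point_offset])
ctrl.move_to(grip(.07)+off+[0,0,.06],q)
print("stop",ctrl.move_l(grip(.07)+off,rate=.06,f_stop=12))
set_gripper(0.,60)
for t in (.03,-.02):
    ctrl.move_l(grip(t)+off,rate=.04); o=observe(); print(t,o["wrist_force"],o["position"]-(grip(t)+off))
set_gripper(.42); ctrl.move_l(grip(0)+off+[0,0,.08],rate=.15)
ctrl.move_to([.5646,-.0931,.26],q)
r=wlook("w3",("jamb_bore",))
a=tilt("w3"); print("tilt",a[:3],observe()["clock"])
if abs(a[0])<.045:
    set_gripper(1.)
    Tc=np.array([.0715,.0005,-.1427]); axt=np.array([-.2831,0,.9591]); cs=[]
    qs=down(-.46,1); Rt=q2R(qs); ax=Rt@axt
    for k,tg in enumerate(([.42,.28,0],[.475,.21,0])):
        pos=np.array(tg)-Rt@Tc; pos[2]=.22; pos[:2]-=ax[:2]/-ax[2]*((pos+Rt@Tc)[2]); print(pos)
        ctrl.move_to(pos,qs); cs.append(wlook(f"s{k}",("door_stile","stile_bore")))
    for l in("door_stile","stile_bore"): print(l,*tri([c[l] for c in cs if l in c]))
    for n in("s0","s1"):
        f=np.load(n+".npz"); p=cloud((f["K"],f["R"],f["t"]),f["d"]); im=f["im"][f["d"]>0].astype(int)
        m=(np.linalg.norm(p[:,:2]-[.45,.245],axis=1)<.06)&(p[:,2]>.012)&(p[:,2]<.032); s=p[m]; c=im[m]
        print(n,len(s),np.median(s[:,2]),cv2.minAreaRect((s[:,:2]*1000).astype(np.float32)))
        t=s[(s[:,2]>.0155)&(s[:,2]<.0205)]; print("  block-level",len(t),cv2.minAreaRect((t[:,:2]*1000).astype(np.float32)))
        kn=s[s[:,2]>.0215]; print("  knuckle",len(kn),kn.mean(0) if len(kn) else 0)
a=cv2.imread("pics/s0.png"); b=cv2.imread("pics/s1.png"); cv2.imwrite("pics/m3.png",np.vstack([a[50:350],b[50:350]]))
print(observe()["clock"])
E
```

```text
stop False
0.03 [-4.882   2.2814  9.9268] [-0.0003  0.0003  0.0006]
-0.02 [-6.746   2.1504 11.5928] [-0.0005  0.0002  0.0006]
w3 jamb_bore [([326.1, 232.2], 0.79)]
tilt (np.float64(-0.009058449667066102), np.float64(-0.0013590371499771954), 1216) 14.1667
[0.4521 0.2647 0.22  ]
s0 door_stile [([330.4, 175.3], 0.77)]
s0 stile_bore [([332.5, 149.2], 0.83)]
[0.5071 0.1947 0.22  ]
s1 door_stile [([302.7, 236.9], 0.94)]
s1 stile_bore [([298.1, 217.8], 0.9)]
door_stile [ 0.4362  0.2489 -0.013 ] 0.0018577493483897967
stile_bore [0.47   0.2339 0.0189] 0.00033929211697444125
s0 2143 0.018667248833868725 ((449.10150146484375, 243.81976318359375), (51.19150161743164, 62.21226501464844), 65.92205810546875)
  block-level 1883 ((449.10150146484375, 243.81976318359375), (51.19150161743164, 62.21226501464844), 65.92205810546875)
  knuckle 214 [0.4709 0.2333 0.0234]
s1 1814 0.01862382959608319 ((449.05560302734375, 243.4270477294922), (51.843135833740234, 62.5064811706543), 65.97319793701172)
  block-level 1575 ((449.05560302734375, 243.4270477294922), (51.843135833740234, 62.5064811706543), 65.97319793701172)
  knuckle 180 [0.4717 0.2333 0.0234]
16.8667
```

View pics/m3.png

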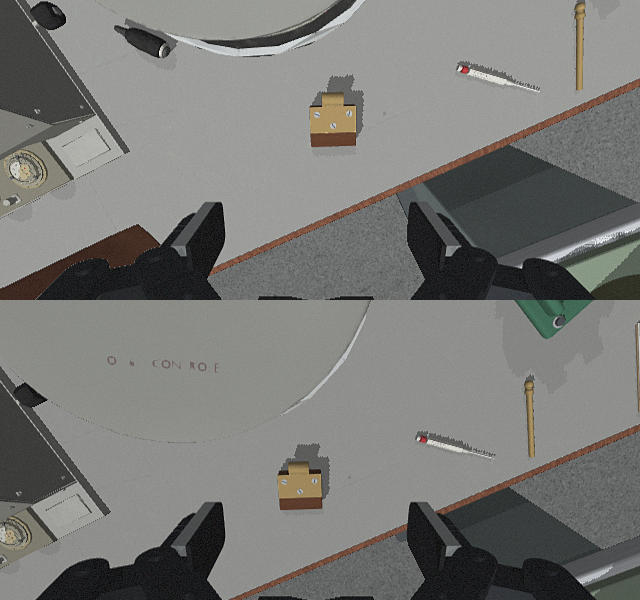

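The single-knuckle stile shows clearly: yaw −0.42, origin about (0.4418, 0.2469), extents 51×62 mm as expected. The jamb is level at −0.009. Now I'll check turntable clearance, then grasp.

```bash
python3 - <<'E'
from h import *
f=np.load("s1.npz"); p=cloud((f["K"],f["R"],f["t"]),f["d"])
S=np.array([.4418,.2469,0]); sy=-.42; sx=np.array([np.cos(sy),np.sin(sy)])
m=(p[:,2]>.035)&(p[:,0]>.4)&(p[:,2]<.16); t=p[m]; d=np.linalg.norm(t[:,:2]-S[:2],axis=1); i=d.argsort()[:300]
print("turntable near",d[i[0]],t[i].mean(0),"zmax",t[:,2].max())
dc=np.linalg.norm(t[:,:2]-(S[:2]+.09*sx),axis=1); j=dc.argmin(); print("from camera",dc[j],t[j])
ok=d[i[0]]>.06
q=down(sy,1)
if ok:
    set_gripper(.8); ctrl.move_to(S+[0,0,.08],q)
    print("stop",ctrl.move_l(S+[0,0,.002],rate=.06,f_stop=10),observe()["position"],observe()["wrist_force"])
    set_gripper(0.,60); o=observe(); print("w",o["gripper_width"],o["grasp_force"],o["wrist_force"],o["position"])
    ctrl.move_l(S+[0,0,.12],rate=.1); ctrl.sleep(.2); o=observe(); print(o["gripper_width"],o["grasp_force"],o["wrist_force"],o["position"])
    r=wlook("g0",("door_stile","stile_bore"))
    c=cam("wrist"); print("expected bore px",proj(c,np.array(o["position"])+q2R(o["eef_rot"])@[.032,0,-.0153]))
    print(o["clock"])
    f=np.load("g0.npz"); cv2.imwrite("pics/m4.png",cv2.resize(f["im"][180:400,180:480,::-1],None,fx=2.5,fy=2.5))
E
```

```text
turntable near 0.10476227903600667 [0.5487 0.2355 0.1148] zmax 0.11879996670651802
from camera 0.021344457489901877 [0.5453 0.2107 0.1134]
stop False [0.4419 0.247  0.0023] [-0.168   0.0618 -0.2544]
w 0.5941089231154583 61.37858033180237 [-1.3481 -0.5778 12.1282] [0.4419 0.247  0.0026]
0.5930875490077029 62.33766317367554 [-0.5777 -0.603  -1.1635] [0.4417 0.2468 0.1197]
g0 door_stile [([314.5, 255.5], 0.77)]
g0 stile_bore [([316.8, 205.1], 0.88)]
expected bore px [314.1421 205.0851]
21.175
```

View pics/m4.png

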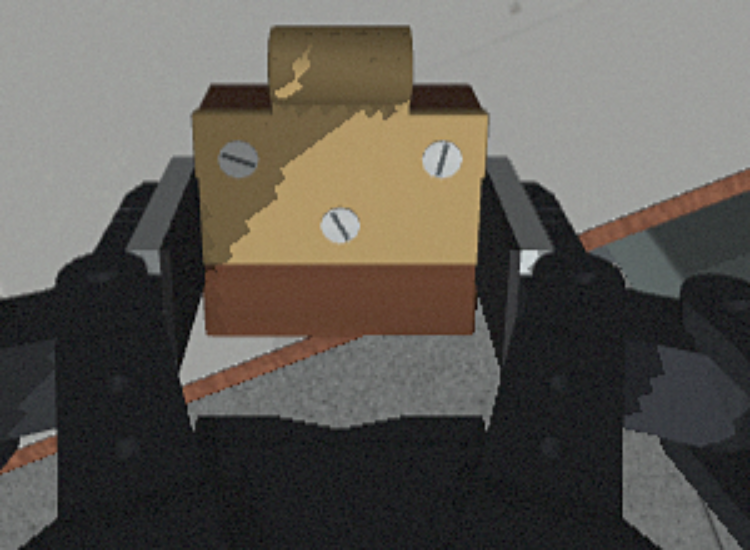

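The stile is held squarely, with its knuckle at about (316,206). I'll measure its pose in the tool frame from depth.

```bash
cat >> h.py <<'E'
def held(n,pos,rot):
    f=np.load(n+".npz"); R=q2R(rot); q=(cloud((f["K"],f["R"],f["t"]),f["d"])-pos)@R; im=f["im"][f["d"]>0].astype(int)
    br=(im[:,0]>im[:,2]+25)&(im[:,1]>im[:,2]+15)&(abs(q[:,1])<.03)&(q[:,2]<-.005)&(q[:,2]>-.04)&(q[:,0]>-.03)&(q[:,0]<.05)
    b=q[br]; lf=b[(b[:,0]<.018)&(b[:,0]>-.008)]
    A=np.c_[lf[:,:2],np.ones(len(lf))]; z=lf[:,2]
    for _ in range(4):
        s=np.linalg.lstsq(A,z,rcond=None)[0]; k=abs(A@s-z)<.0015; A,z=A[k],z[k]
    k=b[b[:,0]>.027]
    top=k[k[:,2]<np.percentile(k[:,2],15)]
    print("leaf plane",s,len(z),"knuckle y",np.percentile(k[:,1],[1,99]),"x max",np.percentile(k[:,0],99),"ztop",np.percentile(k[:,2],[3]),"x@top",np.median(top[:,0]))
    # knuckle line direction: far edge x vs y
    ys=np.arange(-.009,.010,.003); e=[k[abs(k[:,1]-k[:,1].mean()-y)<.0015][:,0].max() for y in ys]; print("yaw edge",np.polyfit(ys,e,1)[0])
E
python3 - <<'E'
from h import *
o=observe(); held("g0",np.array(o["position"]),o["eef_rot"])
f=np.load("g0.npz"); c=(f["K"],f["R"],f["t"]); q=(cloud(c,f["d"])-o["position"])@q2R(o["eef_rot"])
# block front/rear walnut edges & y extents
im=f["im"][f["d"]>0].astype(int); m=(im[:,0]>im[:,1]+15)&(q[:,2]<-.01)&(q[:,2]>-.04)&(abs(q[:,1])<.03)
print("walnut x",q[m,0].min(),"y",q[m,1].min(),q[m,1].max())
for n in("w3",):
    a,b,k,q,im=tilt(n)
    br=(im[:,0]>im[:,2]+40)&(im[:,1]>im[:,2]+25)&(q[:,0]<-.037)&(q[:,0]>-.075)&(abs(q[:,1])<.045)&(q[:,2]>.05); k=q[br]
    kk=k[k[:,0]<-.043]
    for s in(1,-1):
        z=kk[kk[:,1]*s>0]; print("kn y",np.percentile(z[:,1],[1,99]),"ztop",np.percentile(k[:,2],98),"xmin",z[:,0].min())
E
```

```text
leaf plane [-0.0067  0.0002 -0.0159] 5121 knuckle y [-0.0106  0.0124] x max 0.038538688329338634 ztop [-0.0221] x@top 0.03195277186361463
yaw edge -0.0056090283703262205
walnut x -0.02324525443667296 y -0.025144975979038805 0.026672040339825693
kn y [0.0137 0.0329] ztop 0.09742154304582985 xmin -0.050947339798903445
kn y [-0.033  -0.0139] ztop 0.09742154304582985 xmin -0.05115975970228535
```

```bash
cat >> h.py <<'E'
BT=np.array([.032,.0009,-.0150]); QI=down(YAW,1)
def tcp_for(dz,dx=0,dy=0,b=(-.0447,-.0001,.0895)): return W(b[0]+dx,b[1]+dy,b[2]+dz)-q2R(QI)@BT
E
python3 - <<'E'
from h import *
p=np.array(observe()["position"]); ctrl.move_l(p+[0,0,.06],rate=.15)
ctrl.move_to(tcp_for(.09),QI); ctrl.move_l(tcp_for(.03),rate=.1); ctrl.sleep(.2)
o=observe(); P=np.array(o["position"]); print(P-tcp_for(.03),o["grasp_force"],o["wrist_force"])
r=wlook("i0",("stile_bore","jamb_bore")); c=cam("wrist")
print("exp stile px",proj(c,P+q2R(o["eef_rot"])@BT),"exp jamb px",proj(c,W(-.0447,-.0001,.0895)))
held("i0",P,o["eef_rot"])
f=np.load("i0.npz"); q=(cloud((f["K"],f["R"],f["t"]),f["d"])-H)@RH; im=f["im"][f["d"]>0].astype(int)
k=q[(im[:,0]>im[:,2]+25)&(im[:,1]>im[:,2]+15)&(abs(q[:,1])<.045)&(q[:,2]>.08)&(q[:,2]<.1)&(q[:,0]>-.06)&(q[:,0]<-.04)]
for s in(1,-1):
    z=k[k[:,1]*s>0]; print("kn",len(z),np.percentile(z[:,1],[1,99]),"zmax",np.percentile(z[:,2],97),"x",z[:,0].min())
print(o["clock"])
cv2.imwrite("pics/m5.png",cv2.resize(f["im"][100:340,180:480,::-1],None,fx=2.5,fy=2.5))
E
```

```text
[ 0.0003 -0.      0.0005] 62.40835905075073 [ 0.6508  0.4494 -0.8038]
i0 stile_bore [([318.5, 205.1], 0.92)]
i0 jamb_bore []
exp stile px [316.5123 203.7836] exp jamb px [316.0715 186.9409]
leaf plane [-0.0015  0.0017 -0.0162] 5137 knuckle y [-0.0112  0.0122] x max 0.0380742063960691 ztop [-0.0222] x@top 0.03155876272300553
yaw edge -4.9330000524677636e-05
kn 778 [0.0134 0.033 ] zmax 0.09746132591301604 x -0.05115754689535768
kn 780 [-0.0333 -0.0136] zmax 0.09739214281142723 x -0.050877785145469756
24.2583
```

View pics/m5.png

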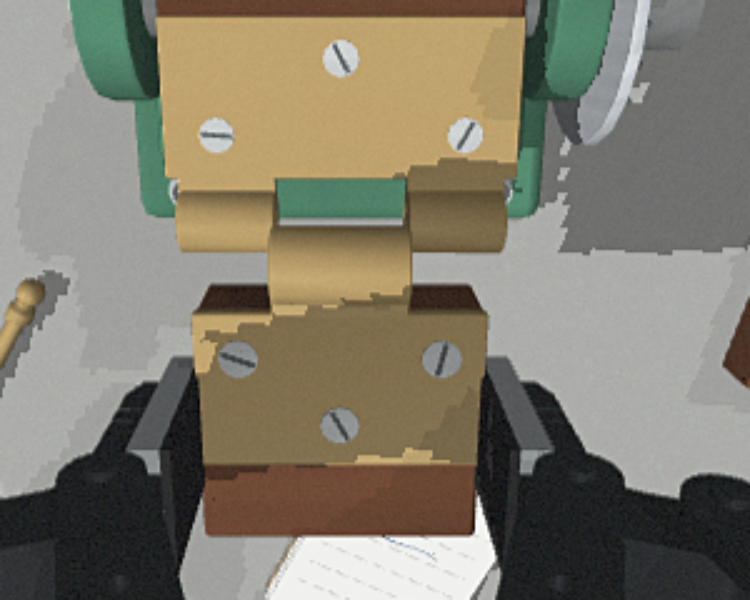

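The knuckle sits centred over the gap (stile knuckle columns 270–410, gap 277–407, nearer so bigger). Now I'll lower it gently.

```bash
sed -i 's/^BT=.*;/BT=np.array([.0318,.0006,-.0151]);/; s/b=(-.0447,-.0001,.0895)/b=(-.0445,-.0002,.0899)/' h.py
python3 - <<'E'
from h import *
for dz in(.016,.008,0):
    s=ctrl.move_l(tcp_for(dz),rate=.03,f_stop=5); o=observe(); print(dz,s,o["position"]-tcp_for(dz),o["wrist_force"],o["ft_torque"])
    if s: break
ctrl.sleep(.3); o=observe(); P=np.array(o["position"]); print(P-tcp_for(0),o["wrist_force"],o["grasp_force"])
r=wlook("f0",("stile_bore","jamb_bore")); held("f0",P,o["eef_rot"])
f=np.load("f0.npz"); q=(cloud((f["K"],f["R"],f["t"]),f["d"])-H)@RH; im=f["im"][f["d"]>0].astype(int)
k=q[(im[:,0]>im[:,2]+25)&(im[:,1]>im[:,2]+15)&(abs(q[:,1])<.045)&(q[:,2]>.08)&(q[:,2]<.11)&(q[:,0]>-.06)&(q[:,0]<-.038)]
for a,b in((-.032,-.015),(-.010,.010),(.015,.032)):
    z=k[(k[:,1]>a)&(k[:,1]<b)]; t=z[z[:,2]>np.percentile(z[:,2],70)]; print("kn",len(z),"top",np.percentile(z[:,2],97),"x@top",np.median(t[:,0]))
m=tilt("f0"); print("tilt",m[:3],o["clock"])
cv2.imwrite("pics/m6.png",cv2.resize(f["im"][100:340,180:480,::-1],None,fx=2.5,fy=2.5))
E
```

```text
0.016 False [-0.      0.     -0.0001] [ 0.476   0.2522 -0.7622] [-0.0213 -0.0127  0.0119]
0.008 False [-0.0001  0.0001 -0.0002] [ 0.5187  0.7266 -1.1133] [-0.0224 -0.0617 -0.0049]
0 False [-0.0001  0.     -0.0002] [-0.242   0.4905 -1.421 ] [-0.0068 -0.0031  0.0171]
[ 0.0001 -0.      0.0001] [ 0.3088 -0.8725 -0.6199] 62.408974170684814
f0 stile_bore [([313.0, 205.1], 0.93), ([314.9, 254.7], 0.66)]
f0 jamb_bore []
leaf plane [-0.0026  0.0008 -0.0161] 5103 knuckle y [-0.0295  0.0295] x max 0.049779867340493306 ztop [-0.0222] x@top 0.031678118618744214
yaw edge 0.0037854132558784305
kn 1616 top 0.09723811775411623 x@top -0.04456996977052171
kn 2291 top 0.09705089628539046 x@top -0.044496409752064744
kn 1625 top 0.0972763696017469 x@top -0.044546784891663777
tilt (np.float64(-0.021653571988752056), np.float64(-0.00041166804800086496), 8791) 26.15
```

View pics/m6.png

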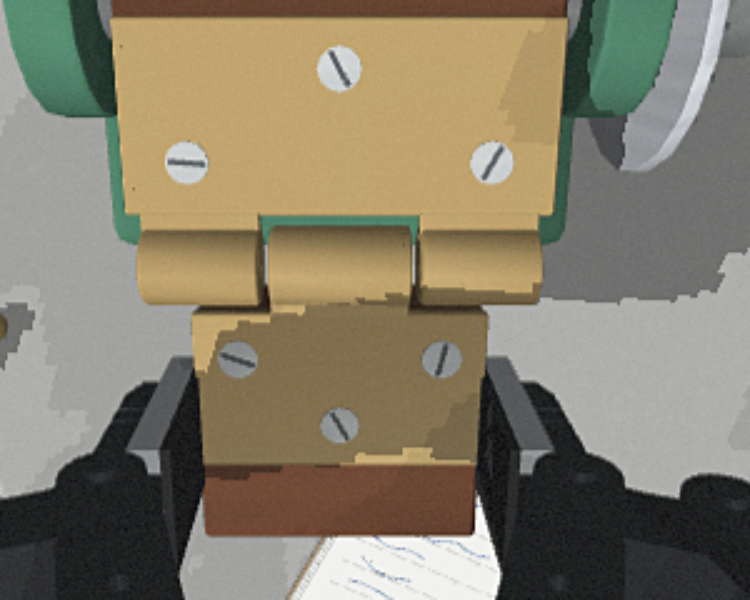

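The three knuckles are in line (tops within 0.2 mm), with small gaps on both sides at columns 265 and 413 and no contact force. I'll hand it in.

```bash
python3 -c "
from h import *
print(job_done())"
```

```text
the job is handed in; nothing more can be done
None
```

I handed the job in at about 26 s of the 64 s: the jamb measures about 0.02 rad from level, and the gripper is holding the stile level, its knuckle centred in the gap and in line to within about 0.2 mm, with almost no force on the jamb; the verdict was not shown.

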